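# Switch on the water bath in the safe order

## Robot

A 6-joint arm with a two-finger parallel gripper is mounted at the origin on the work surface; the furniture and walls round the work are solid. World frame = base frame: x ahead of the robot, y to its left, z up, the work surface at z = 0. Lengths are in m, angles in rad, forces in N, time in s.
With the tool pointing down it reaches from about 0.425 to 0.95 m from the base axis. Payload 3.5 kg.
Tool frame: the origin (TCP) lies on the centre line of the jaws, within the pads' length; the fingertips stand 14 mm ahead of it and the grasp point (between the pads) lies 5 mm behind it (ctrl.finger_overhang is the distance from the TCP to the fingertips, in m); z points along the fingers, y is the line along which they close (so a half turn about z gives the same grasp; the last joint's range is limited). The gripper opens to 85 mm and grips with 20 to 120 N. Pads are 22 mm wide; open, the fingers measure 114 mm over their backs; the gripper's body (76 mm by 85 mm) begins 54 mm behind the grasp point. The pads swing forward as they close: fully open they stand 13 mm farther back than shut.
Start: joints at [-1.304, 0.286, 1.577, -0, 1.279, -0.15], TCP at [0.273, -0.617, 0.206] pointing down, gripper open.
Joint ranges: [-2.77, 2.77], [-0.9, 2.22], [0.21, 2.48], [-1.53, 4.67], [0.24, 2.81], [-2.84, 2.84]. Speed limits (rad/s): [2.79, 2.79, 3.14, 3.14, 3.14, 3.14].

## Interface

Orientations are given as a unit quaternion [x, y, z, w].
In Python, from plant import ctrl gives the robot as it stands.
- The arm moves only by the tool send_rows, never from a script. Its argument "moves" is text: rows parted by semicolons, each of 7 numbers parted by spaces: the turn, a rotation vector about the tool's x, y, z in units of 360 degrees (1.0 is 360 degrees), then the shift along the tool's x, y, z in units of 20 cm (1.0 is 20 cm), then the gripper's target within -1 to 1 (fully open at 1, half-way at 0, shut at -1). A call has 1 to 12 rows; each row is the pose to reach, as a shift and turn from the pose commanded when the call began, along the tool's axes at that moment, turning the shorter way round; what a row does not reach only later rows make up. A row lasts 1/8 s, in which the tool goes at most 62.5 mm and 10.7 degrees, less where a joint would pass 70% of its speed; a pose out of reach is approached as far as the arm can. A call with a number of a shift or a turn outside -1 to 1 is refused whole. A call with a gripper value outside its range is refused whole. The fingers move at their own pace and stop on an object; "newtons" is the grip in N (left out, the last holds). Time passes only in rows, so rows that repeat a pose let the fingers close. It gives the time, the measured TCP pose, the force, the opening and the grip force at its end, in the units of the state.
- ctrl.get_state(): the state, without advancing time (a new reading comes with each control period).
- ctrl.read_camera(name): name is "scene" or "top" or "wrist"; returns a dict with "image" (384x512x3 uint8, red, green, blue), "fovy" (degrees; the focal length in pixels is half the picture's height over the tangent of half this angle, whatever the lens; pixels are square), "cx", "cy" (the principal point, pixels), "extrinsics" (4x4, takes a point from camera to world coordinates). Camera axes: x right, y up, looking along -z (the intrinsics and any distortion apply to the point x, -y, -z); pixel columns grow to the right and rows downward; lengths in m; the calibration is good to about 2 mm. A picture is of the moment at which its call begins. There is no depth.
- ctrl.sign_off(): hands the job in; it is judged then, once.
The state is a dict: "time": time; "qpos": joint angles; "dq": joint speeds; "joint_efforts": joint torques, N m; "eef_pos": TCP position; "tcp_rot": TCP orientation; "contact_force": force on the tool from outside, world axes, zero at the start; "wrist_torque": the same for the moment, N m; "opening": opening from 0.0 (shut) to 1.0 (fully open); "finger_force": force on a finger pad.
Only numpy, scipy, OpenCV 4.12 (cv2) and the standard library are available. Lean on these libraries where they do the work, as an engineer would, in place of code of your own. Each camera call takes 0.05 s, during which the arm holds its last target. There are 200 camera calls.

## Task

Switch on the water bath in its safe order at the loose switch boxes: with the fingertips press the green key (mains), then the blue key (pump), then the yellow key (heater), each gently from above until it is fully in, where it stays. Leave the red key (drain) up. Do not pick up, tip or shove the switch boxes, and disturb nothing else on the bench.

Things in the scene. Friction and masses are not known exactly. Their poses are not given: they have to be found in the camera images.
- green_box: Loose switch box with the green key (mains): grey box 76 x 76 mm with a white top plate, its top face 33.5 mm above the bench, on rubber feet, about 0.45 kg, with a dark flat ring (49 mm across) round the key, 38 mm high. Origin: centre of its underside; z up.
- green_key_top (a point): Centre of the top face of the green key: round cap 38 mm across, in the middle of the box, top 52 mm above the bench when up and 44 mm when fully in. It moves with the key.
- green_key (a joint): How far the green key is pushed in: 0 m up (as it starts), 0.008 m fully in (solid stop). Moves straight down. It resists with about 4 N all the way and stays at whatever depth it is left; nothing springs it back. It counts as switched on from 0.006 m.
- blue_box: Loose switch box with the blue key (circulation pump): grey box 76 x 76 mm with a white top plate, its top face 33.5 mm above the bench, on rubber feet, about 0.45 kg, with a dark flat ring (49 mm across) round the key, 38 mm high. Origin: centre of its underside; z up.
- blue_key_top (a point): Centre of the top face of the blue key: round cap 38 mm across, in the middle of the box, top 52 mm above the bench when up and 44 mm when fully in. It moves with the key.
- blue_key (a joint): How far the blue key is pushed in: 0 m up (as it starts), 0.008 m fully in (solid stop). Moves straight down. It resists with about 4 N all the way and stays at whatever depth it is left; nothing springs it back. It counts as switched on from 0.006 m.
- yellow_box: Loose switch box with the yellow key (heater): grey box 76 x 76 mm with a white top plate, its top face 33.5 mm above the bench, on rubber feet, about 0.45 kg, with a dark flat ring (49 mm across) round the key, 38 mm high. Origin: centre of its underside; z up.
- yellow_key_top (a point): Centre of the top face of the yellow key: round cap 38 mm across, in the middle of the box, top 52 mm above the bench when up and 44 mm when fully in. It moves with the key.
- yellow_key (a joint): How far the yellow key is pushed in: 0 m up (as it starts), 0.008 m fully in (solid stop). Moves straight down. It resists with about 4 N all the way and stays at whatever depth it is left; nothing springs it back. It counts as switched on from 0.006 m.
- red_box: Loose switch box with the red key (drain): grey box 76 x 76 mm with a white top plate, its top face 33.5 mm above the bench, on rubber feet, about 0.45 kg, with a dark flat ring (49 mm across) round the key, 38 mm high. Origin: centre of its underside; z up.
- red_key_top (a point): Centre of the top face of the red key: round cap 38 mm across, in the middle of the box, top 52 mm above the bench when up and 44 mm when fully in. It moves with the key.
- red_key (a joint): How far the red key is pushed in: 0 m up (as it starts), 0.008 m fully in (solid stop). Moves straight down. It resists with about 4 N all the way and stays at whatever depth it is left; nothing springs it back. It counts as switched on from 0.006 m.
- blue_tip_box: Blue tip box with a clear lid, 90 x 124 x 74 mm, loose; a bystander. Origin: centre of its underside.
- timer: Beige clockwork bench timer, 56 x 66 x 70 mm, loose; a bystander. Origin: centre of its underside.
- dish: White round dish cover, 91 mm across, 24 mm high, loose; a bystander. Origin: centre of its underside.
- red_tip_rack: Red tip rack on a blue base, 82 x 122 x 60 mm, loose; a bystander. Origin: centre of its underside.
- steel_forceps: Steel forceps lying down, 14 x 124 x 8 mm, loose; a bystander. Origin: centre of its underside.
- amber_bottle: Amber bottle with a black cap, 114 mm across, 247 mm high, loose; a bystander. Origin: centre of its underside.

How it is judged:
On the way, in this order (a step that is already met when the one before it is completed fails the run):
1. the green key is in, blue and yellow still up (value of joint green_key above 0.006 m and value of joint each of blue_key, yellow_key below 0.003 m), for 0.1 s.
2. the blue key is in too, yellow still up (value of joint each of green_key, blue_key above 0.006 m and value of joint yellow_key below 0.003 m), for 0.1 s.
3. the yellow key is in too (value of joint each of green_key, blue_key, yellow_key above 0.006 m), for 0.1 s.
At the end, for the whole second after the job is handed in: The green, blue and yellow keys are each in by more than 6 of their 8 mm, the red key is up (less than 2 mm in), and all four boxes stand level and at rest on the bench (all of step 3 and value of joint red_key below 0.002 m and linear speed of each of green_box, blue_box, yellow_box, red_box below 0.01 m/s and angle between each of green_box, blue_box, yellow_box, red_box's own z axis and vertical below 0.05 rad); the robot touches nothing.
It fails at once if a key goes down before the one that comes before it (green, blue, yellow) is in ((value of joint blue_key above 0.003 m and value of joint green_key below 0.006 m) or (value of joint yellow_key above 0.003 m and value of joint blue_key below 0.006 m)).
It fails at once if the red key is pressed (2 mm) (value of joint red_key above 0.002 m).
It fails at once if a switch box or key is pressed or struck with more than 30 N (contact force between any of green_box, blue_box, yellow_box, red_box and the fingers above 30 N or contact force between any of green_box, blue_box, yellow_box, red_box and the arm above 30 N).
It fails at once if a switch box is lifted, tipped or shoved more than 20 mm (height (world z) of any of green_box, blue_box, yellow_box, red_box above 0.01 m or angle between any of green_box, blue_box, yellow_box, red_box's own z axis and vertical above 0.2 rad or distance of any of green_box, blue_box, yellow_box, red_box from where it was at the start of the episode above 0.02 m).
It fails at once if something else on the bench is moved more than 20 mm (distance of any of blue_tip_box, timer, dish, red_tip_rack, steel_forceps, amber_bottle from where it was at the start of the episode above 0.02 m).
It also fails if it takes over 43 s, if anything falls off the work surface, if the arm or the gripper's body presses on something with over 40 N, if the wrist force passes 120 N, or if a joint passes its speed limit or range.

## Working session

There is one attempt and no reset: what is moved stays moved. The work goes in short steps, Python scripts to look and compute and a tool call to move; the robot and the scene stay as the last step left them, time stands still between calls to the robot, and variables do not carry over. Pictures are saved under pics/ and viewed, at most 10 in all, crops included, and the job is handed in when it is done.

Besides the shell and the picture viewer there is one more tool, called after "Emit:" as name(argument=value, ...) on one line, values as JSON. send_rows: Moves the arm, as the interface text tells. Its arguments: {"type":"object","properties":{"moves":{"type":"string"},"newtons":{"type":"number"}},"required":["moves"]}

```bash
mkdir -p pics
python3 - <<'E'
from plant import ctrl
import cv2
s=ctrl.get_state();print(s)
for n in("scene","top","wrist"):
    r=ctrl.read_camera(n);cv2.imwrite(f"pics/{n}0.png",r["image"][:,:,::-1]);print(n,{k:v for k,v in r.items() if k!="image"})
E
```

```text
{'time': 0.0, 'qpos': array([-1.30401032e+00,  2.87180496e-01,  1.57818793e+00, -4.71258695e-05,
        1.27859552e+00, -1.50025034e-01]), 'dq': array([ 0.00041235,  0.00074708,  0.00158354, -0.00094183,  0.0002581 ,
       -0.00089657]), 'joint_efforts': array([-2.44926659e-04, -4.05986559e+01, -2.92622727e+01, -1.85387412e-04,
        5.93953970e-03, -6.25125381e-06]), 'eef_pos': array([ 0.27307919, -0.61650557,  0.20473144]), 'tcp_rot': array([ 9.78359959e-01,  2.06906706e-01, -9.16969928e-05, -1.18231087e-03]), 'contact_force': array([ 0.2921363 , -0.2251671 , -0.87225941]), 'wrist_torque': array([-0.04519241,  0.03566436, -0.09592689]), 'finger_force': 0.0, 'opening': 0.9991542724462242}
scene {'fovy': 43.971619374630066, 'cx': 253.96933119029805, 'cy': 191.08535553241967, 'extrinsics': array([[-0.64827116,  0.58505204, -0.48729725, -0.09709222],
       [-0.76121331, -0.48346069,  0.43222686,  0.63371159],
       [ 0.01728614,  0.65113736,  0.75876302,  1.1374829 ],
       [ 0.        ,  0.        ,  0.        ,  1.        ]])}
top {'fovy': 47.50472020499491, 'cx': 258.58326240268383, 'cy': 190.9553737401394, 'extrinsics': array([[ 0.00938775,  0.99451829, -0.10414051,  0.45523643],
       [-0.99993973,  0.00874374, -0.00663881,  0.00864435],
       [-0.00569184,  0.10419655,  0.99454044,  1.32331391],
       [ 0.        ,  0.        ,  0.        ,  1.        ]])}
wrist {'fovy': 66.94317224226575, 'cx': 257.1913844427193, 'cy': 194.87422291108072, 'extrinsics': array([[ 0.40445141,  0.88347115,  0.23642714,  0.33177556],
       [-0.91455796,  0.39117551,  0.10278844, -0.59104571],
       [-0.00167388, -0.25779925,  0.96619705,  0.37265984],
       [ 0.        ,  0.        ,  0.        ,  1.        ]])}
```

View pics/top0.png

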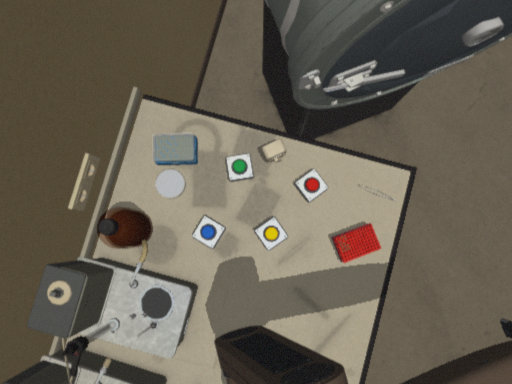

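View pics/scene0.png

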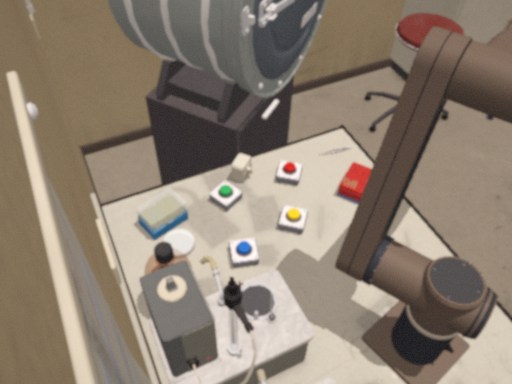

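The top view shows green at about (239,166), blue (208,232), yellow (271,234) and red (312,185). The scene view shows the same four boxes, all unobstructed.

```bash
cat > h.py <<'E'
import numpy as np,cv2
def px2w(r,u,v,z=0.052):
    f=r["image"].shape[0]/2/np.tan(np.radians(r["fovy"]/2));E=r["extrinsics"]
    d=E[:3,:3]@np.array([(u-r["cx"])/f,-(v-r["cy"])/f,-1]);o=E[:3,3]
    return o+d*(z-o[2])/d[2]
def blob(im,c,uv=None,rad=14):
    h=cv2.cvtColor(im,cv2.COLOR_RGB2HSV);H,S,V=[h[:,:,i].astype(int) for i in range(3)]
    lo,hi={"green":(50,85),"blue":(100,120),"yellow":(22,34),"red":(-1,8)}[c]
    m=((H>lo)&(H<hi)&(S>140)&(V>70))
    if uv is not None:
        y,x=np.indices(m.shape);m&=np.hypot(x-uv[0],y-uv[1])<rad
    n,l,st,ce=cv2.connectedComponentsWithStats(m.astype(np.uint8))
    i=1+np.argmax(st[1:,4]);return ce[i],st[i,4]
E
python3 - <<'E'
from plant import ctrl
from h import *
P={"top":dict(green=(239,166),blue=(208,232),yellow=(271,234),red=(312,185)),"scene":dict(green=(226,191),blue=(244,248),yellow=(293,214),red=(290,168))}
for n in P:
    r=ctrl.read_camera(n)
    for c,uv in P[n].items():
        b,a=blob(r["image"],c,uv);print(n,c,b.round(1),a,px2w(r,*b).round(4))
    if n=="top":
        for q in [(262,143),(287,160),(178,135),(171,183),(124,228)]:print(q,px2w(r,*q,0.03).round(3))
E
```

```text
top green [238.8 165.8] 117 [0.6623 0.076  0.052 ]
top blue [207.4 231.5] 127 [0.4686 0.1645 0.052 ]
top yellow [270.9 233. ] 130 [ 0.4661 -0.0198  0.052 ]
top red [311.9 184.2] 122 [ 0.6096 -0.139   0.052 ]
(262, 143) [0.736 0.008 0.03 ]
(287, 160) [ 0.685 -0.067  0.03 ]
(178, 135) [0.759 0.263 0.03 ]
(171, 183) [0.612 0.279 0.03 ]
(124, 228) [0.477 0.415 0.03 ]
scene green [225.2 190.5] 65 [0.6569 0.0806 0.052 ]
scene blue [243.5 247.8] 103 [0.4631 0.1695 0.052 ]
scene yellow [293.3 213.8] 91 [ 0.4616 -0.0162  0.052 ]
scene red [289.2 167.2] 72 [ 0.6047 -0.1345  0.052 ]
```

Emit:
send_rows(moves="0 0 0 0.3 -0.2 0 -1;0 0 0 0.55 -0.4 0 -1;0 0 0 0.8 -0.6 0 -1;0 0 0 1 -0.75 0 -1;0 0 0 1 -0.75 0 -1;0 0 0 1 -0.75 0 -1", newtons=20)

```text
time: 1.0
eef_pos: [0.3955, -0.3993, 0.2063]
tcp_rot: [0.978, 0.207, -0.0, 0.0]
contact_force: [-0.0, 0.1, 1.2]
opening: -0.002
finger_force: 0.0
```

Emit:
send_rows(moves="0 0 0 0.3 -0.2 0 -1;0 0 0 0.55 -0.4 0 -1;0 0 0 0.8 -0.6 0 -1;0 0 0 1 -0.75 0 -1;0 0 0 1 -0.75 0 -1;0 0 0 1 -0.75 0 -1")

```text
time: 1.75
eef_pos: [0.5174, -0.1824, 0.206]
tcp_rot: [0.978, 0.206, -0.0, 0.0]
contact_force: [0.1, 0.4, -0.5]
opening: 0.002
finger_force: 0.0
```

Emit:
send_rows(moves="0 0 0 0.3 -0.2 0 -1;0 0 0 0.55 -0.4 0 -1;0 0 0 0.75 -0.6 0 -1;0 0 0 0.9 -0.75 0 -1;0 0 0 0.9 -0.75 0 -1;0 0 0 0.9 -0.75 0 -1;0 0 0 0.9 -0.75 0 -1")

```text
time: 2.62
eef_pos: [0.6213, 0.0268, 0.206]
tcp_rot: [0.979, 0.205, -0.0, 0.0]
contact_force: [-0.3, -0.1, -0.2]
opening: 0.006
finger_force: 0.0
```

Emit:
send_rows(moves="0 0 0 0.28 -0.16 0.1 -1;0 0 0 0.28 -0.16 0.4 -1;0 0 0 0.28 -0.16 0.4 -1;0 0 0 0.28 -0.16 0.4 -1;0 0 0 0.28 -0.16 0.4 -1")

```text
time: 3.25
eef_pos: [0.6615, 0.08, 0.1299]
tcp_rot: [0.978, 0.206, 0.003, 0.001]
contact_force: [-0.3, -0.5, 0.1]
opening: 0.002
finger_force: 0.0
```

```bash
cat > look.py <<'E'
from plant import ctrl
from h import *
import sys
c,z,tag=sys.argv[1],float(sys.argv[2]),sys.argv[3]
s=ctrl.get_state();r=ctrl.read_camera("wrist");t=s["eef_pos"]
b,a=blob(r["image"],c);w=px2w(r,*b,z)
from scipy.spatial.transform import Rotation as R
d=R.from_quat(s["tcp_rot"]).inv().apply(w-t)
print(b,a,"key",w,"tcp",t,"tool shift units",d/0.2,"overhang",ctrl.finger_overhang,s["qpos"])
cv2.imwrite(f"pics/{tag}.png",r["image"][:,:,::-1])
E
python3 look.py green 0.052 w1
```

```text
Traceback (most recent call last):
  File "look.py", line 6, in <module>
    b,a=blob(r["image"],c);w=px2w(r,*b,z)
        ~~~~^^^^^^^^^^^^^^
  File "h.py", line 13, in blob
    i=1+np.argmax(st[1:,4]);return ce[i],st[i,4]
        ~~~~~~~~~^^^^^^^^^^
ValueError: attempt to get argmax of an empty sequence
```

Run:
```python
from plant import ctrl
import cv2
print(ctrl.finger_overhang)
cv2.imwrite("pics/w1.png",ctrl.read_camera("wrist")["image"][:,:,::-1])
```

```text
0.014
```

View pics/w1.png

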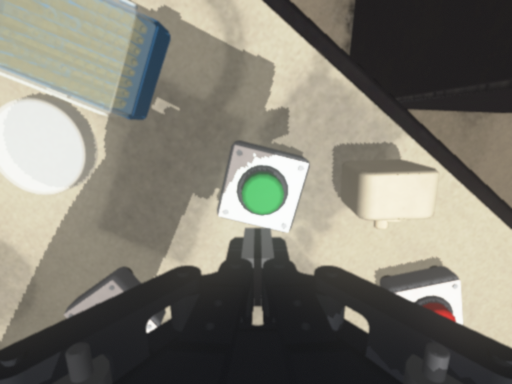

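The wrist view shows the green cap at (263,194). The shut fingertips are at about (257,230).

```bash
cat > look.py <<'E'
from plant import ctrl
from h import *
from scipy.spatial.transform import Rotation as R
import sys
def look(tag):
    r=ctrl.read_camera("wrist");cv2.imwrite(f"pics/{tag}.png",r["image"][:,:,::-1]);return r
def rel(r,u,v,z=0.052):
    s=ctrl.get_state();t=s["eef_pos"];w=px2w(r,u,v,z)
    print("key",w.round(4),"tcp",t.round(4),"tool shift units",(R.from_quat(s["tcp_rot"]).inv().apply(w-t)/0.2).round(3))
E
python3 - <<'E'
from look import *
r=look("w2");print(cv2.cvtColor(r["image"],cv2.COLOR_RGB2HSV)[194,263])
rel(r,263,194);rel(r,257,240,0.116)
E
```

```text
[ 66 131 208]
key [0.663  0.0753 0.052 ] tcp [0.6608 0.0805 0.1287] tool shift units [-0.002  0.028  0.383]
key [0.6468 0.074  0.116 ] tcp [0.6608 0.0805 0.1287] tool shift units [-0.078  0.001  0.063]
```

Emit:
send_rows(moves="0 0 0 0 0.03 0.1 -1;0 0 0 0 0.03 0.2 -1;0 0 0 0 0.03 0.26 -1;0 0 0 0 0.03 0.26 -1;0 0 0 0 0.03 0.26 -1")

```text
time: 4.03
eef_pos: [0.6625, 0.0756, 0.0743]
tcp_rot: [0.978, 0.207, 0.0, 0.0]
contact_force: [0.5, 0.1, 1.1]
opening: 0.002
finger_force: 0.0
```

Emit:
send_rows(moves="0 0 0 0 0 0.01 -1;0 0 0 0 0 0.02 -1;0 0 0 0 0 0.03 -1;0 0 0 0 0 0.04 -1;0 0 0 0 0 0.05 -1;0 0 0 0 0 0.05 -1")

```text
time: 4.78
eef_pos: [0.6619, 0.0755, 0.0638]
tcp_rot: [0.978, 0.207, -0.0, -0.0]
contact_force: [-0.9, 0.4, -0.0]
opening: 0.002
finger_force: 0.0
```

Emit:
send_rows(moves="0 0 0 0 0 0.005 -1;0 0 0 0 0 0.01 -1;0 0 0 0 0 0.01 -1")

```text
time: 5.15
eef_pos: [0.6621, 0.0755, 0.062]
tcp_rot: [0.978, 0.207, -0.0, -0.0]
contact_force: [-0.8, 0.2, 0.7]
opening: 0.002
finger_force: 0.0
```

Emit:
send_rows(moves="0 0 0 0 0 0.005 -1;0 0 0 0 0 0.01 -1;0 0 0 0 0 0.01 -1")

```text
time: 5.52
eef_pos: [0.662, 0.0755, 0.06]
tcp_rot: [0.978, 0.207, -0.0, -0.0]
contact_force: [0.4, -0.5, 0.9]
opening: 0.002
finger_force: 0.0
```

Run:
```python
from look import *
r=look("w3");cv2.imwrite("pics/w3.png",cv2.resize(r["image"][150:300,160:360,::-1],(800,600)));s=ctrl.get_state();print(s["contact_force"],s["eef_pos"])
```

```text
[0.3625764  0.07901244 0.76814071] [0.66209385 0.07553062 0.06003718]
```

View pics/w3.png

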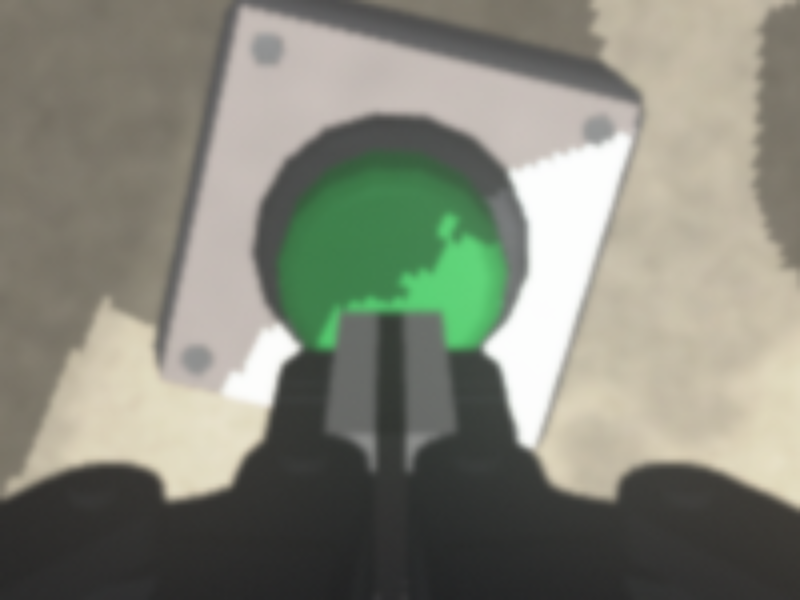

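The fingertips are over the cap's near half, well within its rim. There is no clear contact force yet, so I'll keep going down gently.

Emit:
send_rows(moves="0 0 0 0 0 0.005 -1;0 0 0 0 0 0.01 -1;0 0 0 0 0 0.01 -1")

```text
time: 5.95
eef_pos: [0.662, 0.0755, 0.058]
tcp_rot: [0.978, 0.207, -0.0, -0.0]
contact_force: [0.3, 1.0, 0.3]
opening: -0.0
finger_force: 0.0
```

Emit:
send_rows(moves="0 0 0 0 0 0.005 -1;0 0 0 0 0 0.005 -1")

```text
time: 6.2
eef_pos: [0.6621, 0.0755, 0.057]
tcp_rot: [0.978, 0.207, -0.0, -0.0]
contact_force: [0.1, -1.3, -0.7]
opening: 0.005
finger_force: 0.0
```

Emit:
send_rows(moves="0 0 0 0 0 0.005 -1;0 0 0 0 0 0.005 -1")

```text
time: 6.45
eef_pos: [0.662, 0.0756, 0.056]
tcp_rot: [0.978, 0.207, -0.0, -0.0]
contact_force: [-0.9, 0.6, 0.4]
opening: -0.003
finger_force: 0.0
```

Emit:
send_rows(moves="0 0 0 0 0 0.005 -1;0 0 0 0 0 0.005 -1")

```text
time: 6.7
eef_pos: [0.662, 0.0755, 0.055]
tcp_rot: [0.978, 0.207, -0.0, -0.0]
contact_force: [-0.7, 0.1, -0.2]
opening: 0.002
finger_force: 0.0
```

Run:
```python
from look import *
r=look("w4");cv2.imwrite("pics/w4.png",cv2.resize(r["image"][150:300,160:360,::-1],(800,600)));s=ctrl.get_state();print(s["contact_force"],s["eef_pos"],s["joint_efforts"])
```

```text
[-0.00530122  0.06116726  0.70395388] [0.66209388 0.07553854 0.0550348 ] [-1.88383798e-03 -4.21120405e+01 -2.58180159e+01 -3.77889216e-05
  6.39116788e-04  4.94482876e-06]
```

View pics/w4.png

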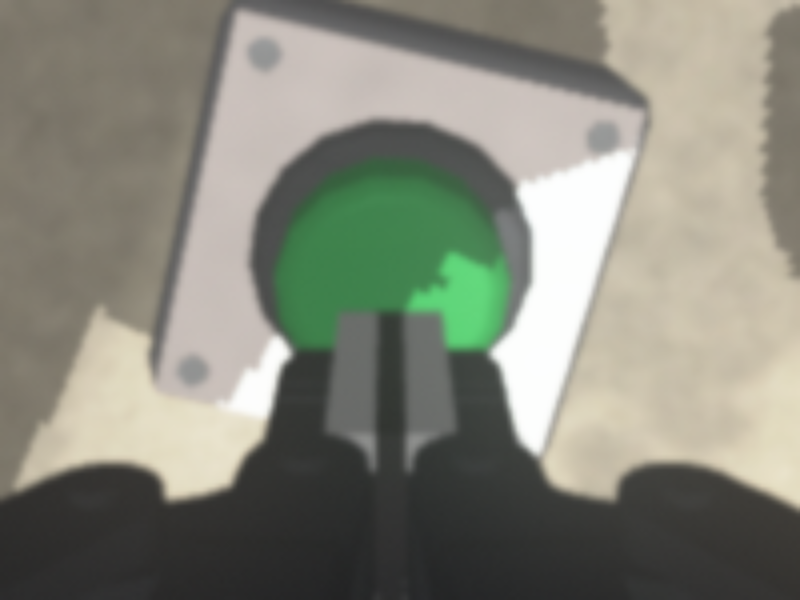

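Not yet touching. I'll get the true fingertip depth from the picture, using the pad's far edge at about (257,227.5).

Run:
```python
from look import *
r=look("w5");s=ctrl.get_state()
print("cam in tool",(R.from_quat(s["tcp_rot"]).inv().apply(r["extrinsics"][:3,3]-s["eef_pos"])*1e3).round(1))
for z in(.07,.06,.05,.045,.04,.035):print(z);rel(r,257,227.5,z)
for z in(.052,.044):
  print("key far edge");rel(r,160+392/4,150+160/4,z);rel(r,160+275/4,150+270/4,z);rel(r,160+510/4,150+270/4,z)
```

```text
cam in tool [  64.     0.  -167.7]
0.07
key [0.666  0.0773 0.07  ] tcp [0.6621 0.0755 0.0551] tool shift units [ 0.021 -0.    -0.074]
0.06
key [0.6624 0.0757 0.06  ] tcp [0.6621 0.0755 0.0551] tool shift units [ 0.001 -0.    -0.024]
0.05
key [0.6588 0.0741 0.05  ] tcp [0.6621 0.0755 0.0551] tool shift units [-0.018 -0.     0.026]
0.045
key [0.657  0.0733 0.045 ] tcp [0.6621 0.0755 0.0551] tool shift units [-0.028 -0.     0.051]
0.04
key [0.6552 0.0725 0.04  ] tcp [0.6621 0.0755 0.0551] tool shift units [-0.038 -0.     0.076]
0.035
key [0.6534 0.0717 0.035 ] tcp [0.6621 0.0755 0.0551] tool shift units [-0.048 -0.     0.101]
key far edge
key [0.6819 0.0837 0.052 ] tcp [0.6621 0.0755 0.0551] tool shift units [0.107 0.003 0.016]
key [0.6585 0.0932 0.052 ] tcp [0.6621 0.0755 0.0551] tool shift units [ 0.019 -0.088  0.016]
key [0.6732 0.0597 0.052 ] tcp [0.6621 0.0755 0.0551] tool shift units [0.019 0.095 0.016]
key far edge
key [0.6801 0.0828 0.044 ] tcp [0.6621 0.0755 0.0551] tool shift units [0.097 0.003 0.056]
key [0.6556 0.0928 0.044 ] tcp [0.6621 0.0755 0.0551] tool shift units [ 0.005 -0.092  0.056]
key [0.671  0.0578 0.044 ] tcp [0.6621 0.0755 0.0551] tool shift units [0.005 0.099 0.056]
```

Run:
```python
from look import *
r=ctrl.read_camera("scene");cv2.imwrite("pics/s2.png",cv2.resize(r["image"][130:220,170:290,::-1],(800,600),interpolation=cv2.INTER_CUBIC))
```

```text
(no output)
```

View pics/s2.png

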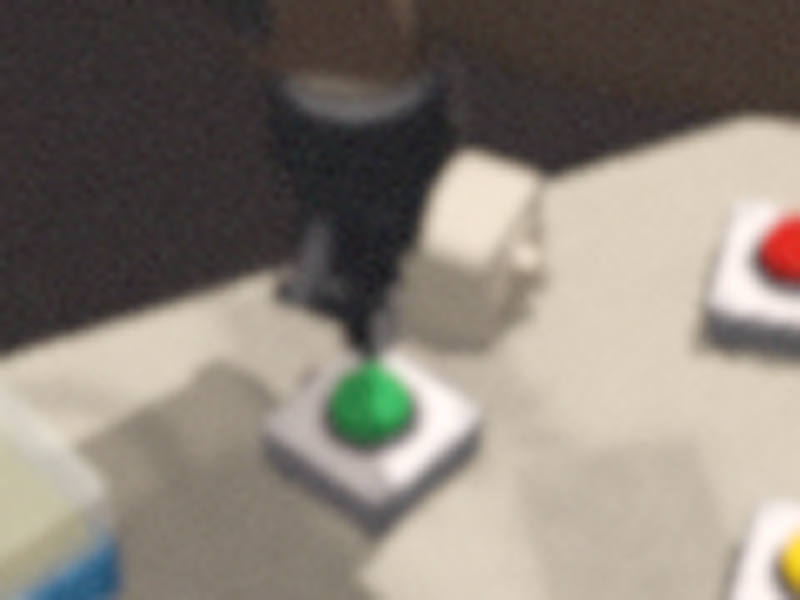

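The scene crop shows the fingertip end at about (368,355), which is (225.2,183.2) in the full image. It is still clear of the green cap, and the cap is up.

Run:
```python
from look import *
r=ctrl.read_camera("scene");E=r["extrinsics"];f=192/np.tan(np.radians(r["fovy"]/2))
for z in(.04,.05,.06,.07,.08,.09):
    p=E[:3,:3].T@(np.array([.662,.0755,z])-E[:3,3]);print(z,(r["cx"]+f*p[0]/-p[2]).round(1),(r["cy"]-f*p[1]/-p[2]).round(1))
```

```text
0.04 225.6 191.3
0.05 225.5 189.1
0.06 225.4 187.0
0.07 225.3 184.8
0.08 225.2 182.5
0.09 225.1 180.3
```

Emit:
send_rows(moves="0 0 0 0 0 0.01 -1;0 0 0 0 0 0.01 -1")

```text
time: 7.15
eef_pos: [0.6619, 0.0755, 0.0528]
tcp_rot: [0.978, 0.207, -0.0, -0.0]
contact_force: [-0.5, -0.2, -0.3]
opening: 0.0
finger_force: 0.0
```

Emit:
send_rows(moves="0 0 0 0 0 0.01 -1;0 0 0 0 0 0.01 -1")

```text
time: 7.4
eef_pos: [0.662, 0.0755, 0.0508]
tcp_rot: [0.978, 0.207, -0.0, -0.0]
contact_force: [-1.0, 0.3, 0.5]
opening: -0.0
finger_force: 0.0
```

Emit:
send_rows(moves="0 0 0 0 0 0.01 -1;0 0 0 0 0 0.01 -1")

```text
time: 7.65
eef_pos: [0.662, 0.0755, 0.0489]
tcp_rot: [0.978, 0.207, -0.0, -0.0]
contact_force: [-0.2, 0.2, 0.1]
opening: -0.003
finger_force: 0.0
```

Emit:
send_rows(moves="0 0 0 0 0 0.01 -1;0 0 0 0 0 0.01 -1")

```text
time: 7.9
eef_pos: [0.662, 0.0755, 0.0469]
tcp_rot: [0.978, 0.207, -0.0, -0.0]
contact_force: [0.3, -0.1, 0.1]
opening: -0.003
finger_force: 0.0
```

Emit:
send_rows(moves="0 0 0 0 0 0.01 -1;0 0 0 0 0 0.01 -1")

```text
time: 8.15
eef_pos: [0.6619, 0.0755, 0.0449]
tcp_rot: [0.978, 0.207, -0.0, -0.0]
contact_force: [-0.5, 0.1, 0.5]
opening: -0.0
finger_force: 0.0
```

Run:
```python
from look import *
r=look("w6");s=ctrl.get_state();print(s["contact_force"],s["eef_pos"])
q=ctrl.read_camera("scene")
a=cv2.resize(r["image"][150:250,190:330],(800,571)[:2])[:,:,::-1]
b=cv2.resize(q["image"][150:220,170:280],(400,255),interpolation=cv2.INTER_CUBIC)[:,:,::-1]
cv2.imwrite("pics/w6.png",np.hstack([cv2.resize(a,(400,286))[:255],b]))
```

```text
[1.66841983 0.22064688 1.09539571] [0.6620286  0.07552994 0.04496265]
```

View pics/w6.png

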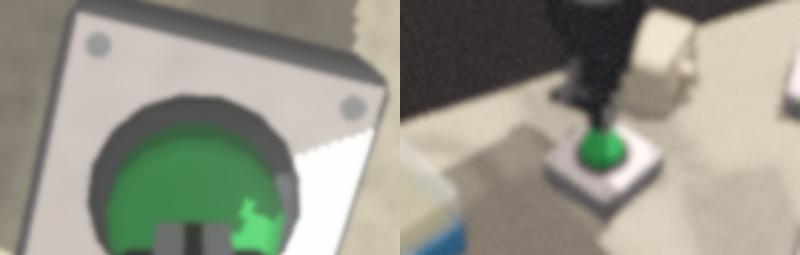

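The cap still looks up and the fingertips still look above it (wrist view left, scene view right). I'll keep going down in small steps.

Emit:
send_rows(moves="0 0 0 0 0 0.01 -1;0 0 0 0 0 0.01 -1")

```text
time: 8.5
eef_pos: [0.6619, 0.0756, 0.0429]
tcp_rot: [0.978, 0.207, -0.0, -0.0]
contact_force: [1.2, 0.5, 0.2]
opening: -0.002
finger_force: 0.0
```

Emit:
send_rows(moves="0 0 0 0 0 0.01 -1;0 0 0 0 0 0.01 -1")

```text
time: 8.75
eef_pos: [0.6619, 0.0755, 0.0409]
tcp_rot: [0.978, 0.207, -0.0, -0.0]
contact_force: [0.9, -0.9, 0.3]
opening: -0.0
finger_force: 0.0
```

Emit:
send_rows(moves="0 0 0 0 0 0.01 -1;0 0 0 0 0 0.01 -1")

```text
time: 9.0
eef_pos: [0.662, 0.0755, 0.0389]
tcp_rot: [0.978, 0.207, -0.0, -0.0]
contact_force: [0.2, -0.2, -0.0]
opening: 0.001
finger_force: 0.0
```

Emit:
send_rows(moves="0 0 0 0 0 0.01 -1;0 0 0 0 0 0.01 -1")

```text
time: 9.25
eef_pos: [0.662, 0.0755, 0.0369]
tcp_rot: [0.978, 0.207, -0.0, -0.0]
contact_force: [0.4, 0.7, -1.2]
opening: -0.001
finger_force: 0.0
```

Emit:
send_rows(moves="0 0 0 0 0 0.01 -1;0 0 0 0 0 0.01 -1")

```text
time: 9.5
eef_pos: [0.6619, 0.0755, 0.0348]
tcp_rot: [0.978, 0.207, -0.0, -0.0]
contact_force: [0.5, 0.5, 0.6]
opening: -0.0
finger_force: 0.0
```

Run:
```python
from look import *
r=look("w7");s=ctrl.get_state();print(s["contact_force"],s["eef_pos"])
q=ctrl.read_camera("scene")
a=cv2.resize(r["image"][150:250,190:323],(400,300))[:,:,::-1]
b=cv2.resize(q["image"][160:205,195:255],(400,300),interpolation=cv2.INTER_CUBIC)[:,:,::-1]
cv2.imwrite("pics/w7.png",np.hstack([a,b]))
```

```text
[-0.05434101 -0.23595578 -0.23810016] [0.66202962 0.07554748 0.03496858]
```

View pics/w7.png

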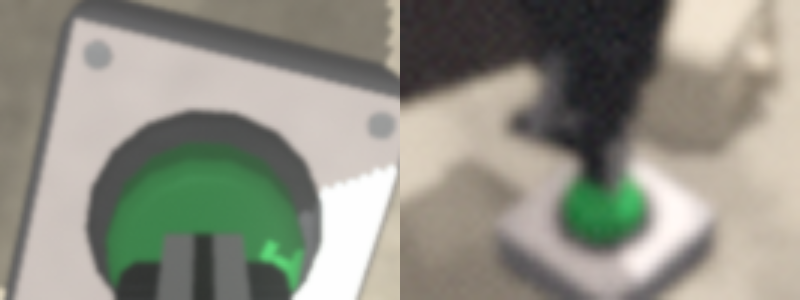

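The fingertips are now only a few mm above the cap: in the scene view the tip is at about row 187.8, or z ≈ 0.056. From here I'll use finer steps.

Emit:
send_rows(moves="0 0 0 0 0 0.005 -1;0 0 0 0 0 0.01 -1")

```text
time: 9.85
eef_pos: [0.6621, 0.0756, 0.0331]
tcp_rot: [0.978, 0.207, 0.0, -0.0]
contact_force: [0.8, 0.2, -0.3]
opening: -0.002
finger_force: 0.0
```

Emit:
send_rows(moves="0 0 0 0 0 0.005 -1;0 0 0 0 0 0.01 -1")

```text
time: 10.1
eef_pos: [0.6621, 0.0755, 0.031]
tcp_rot: [0.978, 0.207, -0.0, -0.0]
contact_force: [0.0, 0.6, 0.9]
opening: -0.005
finger_force: 0.0
```

Emit:
send_rows(moves="0 0 0 0 0 0.005 -1;0 0 0 0 0 0.01 -1")

```text
time: 10.35
eef_pos: [0.6621, 0.0755, 0.029]
tcp_rot: [0.978, 0.207, -0.0, -0.0]
contact_force: [-0.2, 0.6, 0.6]
opening: -0.004
finger_force: 0.0
```

Emit:
send_rows(moves="0 0 0 0 0 0.005 -1;0 0 0 0 0 0.01 -1")

```text
time: 10.6
eef_pos: [0.6621, 0.0755, 0.027]
tcp_rot: [0.978, 0.207, -0.0, -0.0]
contact_force: [-0.2, -0.6, 0.4]
opening: -0.003
finger_force: 0.0
```

Emit:
send_rows(moves="0 0 0 0 0 0.005 -1;0 0 0 0 0 0.01 -1")

```text
time: 10.85
eef_pos: [0.6622, 0.0755, 0.0258]
tcp_rot: [0.978, 0.207, -0.0, 0.0]
contact_force: [-2.4, 0.2, 3.2]
opening: -0.004
finger_force: 2.0
```

Emit:
send_rows(moves="0 0 0 0 0 0.005 -1;0 0 0 0 0 0.005 -1")

```text
time: 11.1
eef_pos: [0.6622, 0.0755, 0.0243]
tcp_rot: [0.978, 0.207, 0.0, 0.0]
contact_force: [-2.4, -0.3, 3.9]
opening: 0.003
finger_force: 1.9
```

Contact: 4 N starting at TCP z ≈ 0.026, so the stop should be at about 0.018.

Emit:
send_rows(moves="0 0 0 0 0 0.005 -1;0 0 0 0 0 0.01 -1;0 0 0 0 0 0.01 -1")

```text
time: 11.48
eef_pos: [0.6622, 0.0755, 0.022]
tcp_rot: [0.978, 0.207, 0.0, 0.0]
contact_force: [-1.7, -0.8, 2.7]
opening: -0.003
finger_force: 1.6
```

Emit:
send_rows(moves="0 0 0 0 0 0.005 -1;0 0 0 0 0 0.01 -1;0 0 0 0 0 0.01 -1")

```text
time: 11.85
eef_pos: [0.6622, 0.0755, 0.02]
tcp_rot: [0.978, 0.207, 0.0, 0.0]
contact_force: [-1.7, -0.0, 3.3]
opening: 0.001
finger_force: 1.5
```

Emit:
send_rows(moves="0 0 0 0 0 0.005 -1;0 0 0 0 0 0.005 -1")

```text
time: 12.1
eef_pos: [0.6621, 0.0755, 0.019]
tcp_rot: [0.978, 0.207, 0.0, -0.0]
contact_force: [-0.4, -0.6, 3.8]
opening: 0.003
finger_force: 1.6
```

Emit:
send_rows(moves="0 0 0 0 0 0.005 -1;0 0 0 0 0 0.005 -1")

```text
time: 12.35
eef_pos: [0.6622, 0.0755, 0.0188]
tcp_rot: [0.978, 0.207, -0.0, 0.0]
contact_force: [-2.7, -0.2, 6.0]
opening: 0.002
finger_force: 3.2
```

Emit:
send_rows(moves="0 0 0 0 0 0.003 -1;0 0 0 0 0 0.003 -1")

```text
time: 12.6
eef_pos: [0.6622, 0.0755, 0.0189]
tcp_rot: [0.978, 0.207, -0.0, 0.0]
contact_force: [-4.4, -0.5, 8.6]
opening: 0.003
finger_force: 4.3
```

Green has bottomed out: the force rises at a fixed z of 0.0188. Next I retract and move above blue.

Emit:
send_rows(moves="0 0 0 0 0 -0.15 -1;0 0 0 0 0 -0.35 -1;0 0 0 -0.25 -0.28 -0.35 -1;0 0 0 -0.47 -0.53 -0.35 -1;0 0 0 -0.7 -0.8 -0.35 -1;0 0 0 -0.7 -0.8 -0.35 -1;0 0 0 -0.7 -0.8 -0.35 -1;0 0 0 -0.7 -0.8 -0.35 -1")

```text
time: 13.6
eef_pos: [0.4704, 0.165, 0.0877]
tcp_rot: [0.978, 0.207, 0.001, 0.0]
contact_force: [-0.9, -0.1, 0.5]
opening: -0.0
finger_force: 0.0
```

```bash
sed -i 's/S>140/S>110/' h.py
python3 - <<'E'
from look import *
r=look("w8")
b,a=blob(r["image"],"blue");print(b,a);rel(r,*b)
E
```

```text
[255.83183352 207.78627672] 1778
key [0.47   0.1657 0.052 ] tcp [0.4707 0.1648 0.0877] tool shift units [-0.002 -0.006  0.179]
```

Emit:
send_rows(moves="0 0 0 0 0 0.12 -1;0 0 0 0 0 0.22 -1;0 0 0 0 0 0.27 -1;0 0 0 0 0 0.285 -1;0 0 0 0 0 0.29 -1;0 0 0 0 0 0.295 -1;0 0 0 0 0 0.3 -1;0 0 0 0 0 0.3 -1")

```text
time: 14.65
eef_pos: [0.4695, 0.1652, 0.0278]
tcp_rot: [0.978, 0.207, 0.0, 0.0]
contact_force: [0.2, 0.1, -0.5]
opening: -0.002
finger_force: 0.0
```

Emit:
send_rows(moves="0 0 0 0 0 0.005 -1;0 0 0 0 0 0.01 -1;0 0 0 0 0 0.015 -1;0 0 0 0 0 0.02 -1;0 0 0 0 0 0.025 -1;0 0 0 0 0 0.025 -1")

```text
time: 15.4
eef_pos: [0.4695, 0.1652, 0.0225]
tcp_rot: [0.978, 0.207, 0.0, -0.0]
contact_force: [0.4, 0.1, 3.6]
opening: -0.003
finger_force: 1.5
```

Emit:
send_rows(moves="0 0 0 0 0 0.005 -1;0 0 0 0 0 0.01 -1;0 0 0 0 0 0.015 -1;0 0 0 0 0 0.015 -1")

```text
time: 15.9
eef_pos: [0.4695, 0.1652, 0.0194]
tcp_rot: [0.978, 0.207, 0.0, -0.0]
contact_force: [-0.1, 0.7, 2.9]
opening: 0.004
finger_force: 1.3
```

Emit:
send_rows(moves="0 0 0 0 0 0.005 -1;0 0 0 0 0 0.008 -1;0 0 0 0 0 0.008 -1")

```text
time: 16.27
eef_pos: [0.4696, 0.1652, 0.0188]
tcp_rot: [0.978, 0.207, -0.0, 0.0]
contact_force: [-2.9, 0.3, 8.5]
opening: 0.003
finger_force: 4.4
```

Emit:
send_rows(moves="0 0 0 0 0 -0.15 -1;0 0 0 0 0 -0.35 -1;0 0 0 -0.12 0.27 -0.35 -1;0 0 0 -0.25 0.54 -0.35 -1;0 0 0 -0.38 0.84 -0.35 -1;0 0 0 -0.38 0.84 -0.35 -1;0 0 0 -0.38 0.84 -0.35 -1;0 0 0 -0.38 0.84 -0.35 -1")

```text
time: 17.27
eef_pos: [0.4674, -0.0179, 0.0874]
tcp_rot: [0.978, 0.208, -0.001, -0.0]
contact_force: [-1.0, 0.4, -0.6]
opening: 0.001
finger_force: 0.0
```

Run:
```python
from look import *
r=look("w9")
b,a=blob(r["image"],"yellow");print(b,a);rel(r,*b)
```

```text
[260.39018868 212.33207547] 1325
key [ 0.4651 -0.0216  0.052 ] tcp [ 0.4675 -0.0178  0.0875] tool shift units [-0.019  0.013  0.177]
```

Emit:
send_rows(moves="0 0 0 -0.01 0.01 0.12 -1;0 0 0 -0.01 0.01 0.22 -1;0 0 0 -0.01 0.01 0.27 -1;0 0 0 -0.01 0.01 0.285 -1;0 0 0 -0.01 0.01 0.29 -1;0 0 0 -0.01 0.01 0.295 -1;0 0 0 -0.01 0.01 0.3 -1;0 0 0 -0.01 0.01 0.3 -1")

```text
time: 18.32
eef_pos: [0.467, -0.0219, 0.0281]
tcp_rot: [0.978, 0.207, 0.0, 0.0]
contact_force: [0.3, 0.9, -0.3]
opening: 0.001
finger_force: 0.0
```

Emit:
send_rows(moves="0 0 0 0 0 0.005 -1;0 0 0 0 0 0.01 -1;0 0 0 0 0 0.015 -1;0 0 0 0 0 0.02 -1;0 0 0 0 0 0.025 -1;0 0 0 0 0 0.025 -1")

```text
time: 19.08
eef_pos: [0.467, -0.0219, 0.0229]
tcp_rot: [0.978, 0.207, 0.0, 0.0]
contact_force: [-0.8, 1.0, 4.0]
opening: 0.002
finger_force: 1.5
```

Emit:
send_rows(moves="0 0 0 0 0 0.005 -1;0 0 0 0 0 0.01 -1;0 0 0 0 0 0.015 -1;0 0 0 0 0 0.015 -1")

```text
time: 19.58
eef_pos: [0.467, -0.0219, 0.0198]
tcp_rot: [0.978, 0.207, 0.0, 0.0]
contact_force: [0.0, 0.2, 3.2]
opening: -0.003
finger_force: 1.3
```

Emit:
send_rows(moves="0 0 0 0 0 0.005 -1;0 0 0 0 0 0.008 -1;0 0 0 0 0 0.008 -1")

```text
time: 19.95
eef_pos: [0.467, -0.0219, 0.0188]
tcp_rot: [0.978, 0.207, -0.0, 0.0]
contact_force: [-2.1, 0.2, 6.9]
opening: 0.005
finger_force: 3.3
```

Yellow has bottomed out too. I'll retract and check.

Emit:
send_rows(moves="0 0 0 0 0 -0.15 -1;0 0 0 0 0 -0.4 -1;0 0 0 0 0 -0.6 -1;0 0 0 0 0 -0.8 -1;0 0 0 0 0 -0.8 -1;0 0 0 0 0 -0.8 -1")

```text
time: 20.7
eef_pos: [0.466, -0.0215, 0.1769]
tcp_rot: [0.978, 0.207, -0.001, -0.001]
contact_force: [-0.5, -0.2, 0.0]
opening: -0.001
finger_force: 0.0
```

Run:
```python
from look import *
r=ctrl.read_camera("scene");cv2.imwrite("pics/s3.png",cv2.resize(r["image"][140:275,160:340,::-1],(800,600),interpolation=cv2.INTER_CUBIC))
```

```text
(no output)
```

View pics/s3.png

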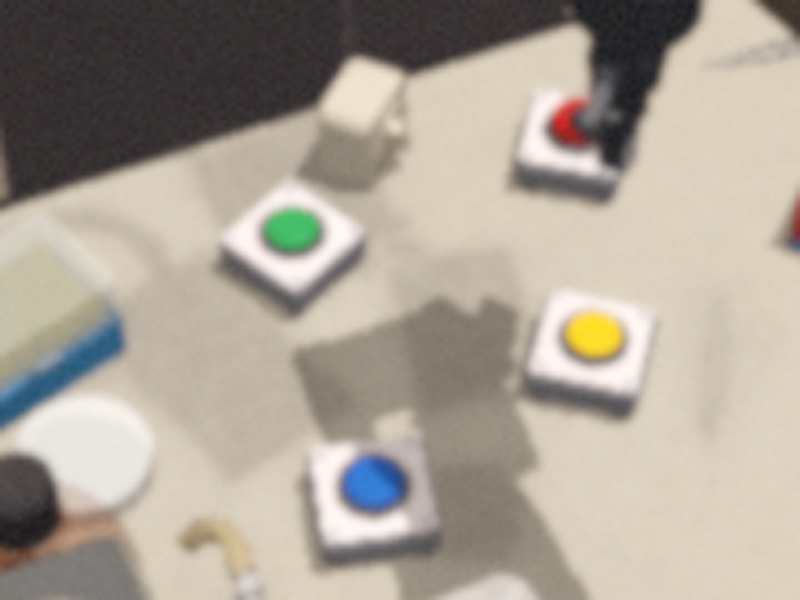

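The crop shows green (292,230), blue (374,484) and yellow (594,335) all sitting low in their rings. Red is up, the boxes are level and in place, and the gripper is clear.

```bash
python3 -c "
from plant import ctrl
print(ctrl.sign_off())"
```

```text
the job is handed in; nothing more can be done
None
```

I pressed green, blue and yellow fully in, in that order, left red up, and handed the job in after about 21 s of the 43 s allowed; the sign-off gave no verdict.

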